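Blank off the port and pull the filter plate for inspection

ROBOT

A 6-joint arm with a two-finger parallel gripper is mounted at the origin on the work surface. World frame = base frame: x ahead of the robot, y to its left, z up, the work surface at z = 0. Lengths are in m, angles in rad, forces in N, time in s.
With the tool pointing down it reaches from about 0.35 to 0.975 m from the base axis. Payload 4.9 kg.
Tool frame: the origin (TCP) lies at the very end of the fingers, on their centre line; the grasp point (between the pads) lies 19 mm behind it; x points along the fingers, y is the direction in which the jaws open and shut, and the axes are right-handed (so a half turn about x gives the same grasp; the last joint's range is limited). The gripper opens to 85 mm and grips with 20 to 120 N. Pads are 22 mm wide; open, the fingers measure 114 mm over their backs; the gripper's body (76 mm by 85 mm) begins 54 mm behind the grasp point. The pads swing forward as they close: fully open they stand 13 mm farther back than shut.
Start: joints at [1.198, 0.053, 1.613, -0, 1.476, -0.119], TCP at [0.157, 0.605, 0.231] pointing down, gripper open.
Joint ranges: [-3.01, 3.01], [-1.01, 2.22], [0.06, 2.58], [-1.02, 4.17], [0.09, 2.62], [-3.14, 3.14]. Speed limits (rad/s): [2.57, 2.57, 3.14, 3.14, 3.14, 3.14].

INTERFACE

Orientations are given as a unit quaternion [w, x, y, z].
In Python, from plant import manip gives the robot as it stands.
- The arm moves only by the tool play_rows, never from a script. Its argument "plan" is a list of rows, each a list of 5 numbers: the shift along the tool's x, y, z in mm, then the turn about the tool's x in rad, then the closure, from -1 (fully open) to 1 (shut). A call has 1 to 8 rows; each row is the pose to reach, as a shift and turn from the pose commanded when the call began, along the tool's axes at that moment; what a row does not reach only later rows make up. A row lasts 1/8 s, in which the tool goes at most 62.5 mm and 10.7 degrees, less where a joint would pass 70% of its speed; a pose out of reach is approached as far as the arm can. A call with a gripper value outside its range is refused whole. The fingers move at their own pace and stop on an object; the grip force is fixed at half the most. Time passes only in rows, so rows that repeat a pose let the fingers close. It gives the time, the measured TCP pose, the force and the opening at its end, in the units of the state.
- manip.state(): the state, without advancing time (a new reading comes with each control period).
- manip.grab_frame(name): name is "scene" or "top" or "wrist"; returns a dict with "img" (420x560x3 uint8, red, green, blue), "range_z" (420x560 float32, m along the optical axis (not along the pixel's ray), 0 where there is no reading), "fx", "fy", "cx", "cy" (pixels), "origin" and "rotation" of the camera in the world. Camera axes: x right, y up, looking along -z (the intrinsics and any distortion apply to the point x, -y, -z); pixel columns grow to the right and rows downward; lengths in m; the calibration is good to about 2 mm. A picture is of the moment at which its call begins.
- manip.job_done(): hands the job in, once; it reports no verdict.
The state is a dict: "time": time; "joint_pos": joint angles; "joint_vel": joint speeds; "joint_efforts": joint torques, N m; "tool_pos": TCP position; "tool_rot": TCP orientation; "contact_force": force on the tool from outside, world axes, zero at the start; "ft_torque": the same for the moment, N m; "gripper_width": opening from 0.0 (shut) to 1.0 (fully open).
Only numpy, scipy, OpenCV 4.12 (cv2) and the standard library are available. Lean on these libraries where they do the work, as an engineer would, in place of code of your own. Each camera call takes 0.05 s, during which the arm holds its last target. There are 200 camera calls.

TASK

Close the round port on top of the filter module with the round blanking disc, seated flat and let go. Then lift the hinged flap and leave it standing open, draw out the filter plate hidden beneath, and present it: hold it upright and still about 10 cm above the white tray, over its middle, with the plate's width along the tray's long side. Finish while still holding the plate there, and leave the square blank, the amber bottle and the glass dish alone.

Things in the scene. Friction and masses are not known exactly. Their poses are not given: they have to be found in the camera images.
- module: White instrument module fixed to the bench, 200 (x) x 320 (y) x 120 mm high; origin at centre of underside, front (dark fascia) faces its -x, z up. On its deck: round port in the +y half, filter bay under a grey flap in the -y half. Bay: open well, x -85 to 35, y -130 to -20 mm, floor 15 mm up; 45 mm high guides on its floor at the plate's two ends (over 36 mm from its middle).
- port (a point): Centre of the floor of the round port: a recess 57 mm in diameter, 8 mm deep, small chamfer, in a square steel collar 90 x 90 mm standing 12 mm above the deck (collar top 132 mm above the bench, recess floor 124 mm). Axes as the module's.
- round_blank: Loose yellow blanking disc, 54 mm diameter, 8 mm thick, about 80 g, with an upright white cylindrical knob in the middle, 22 mm diameter, from 8 to 44 mm above the underside. Origin: centre of the underside, z up. Starts on the bench on the module's +y side; round and square blank may swap places.
- square_blank: Bystander: a blank like the round one but with a 54 x 54 mm square base; it does not fit the port. Same knob, 44 mm high overall; origin at the centre of its underside.
- flap (a joint): Flap angle in rad: 0 shut, 1.57 straight up, stop at 1.85; starts at 0 to 0.2. Stiff friction hinge (0.22 N m, 1 to 2 N at the tab): it stays where it is left. Grey flap 130 mm wide, 8 mm thick, reaching 155 mm from the hinge to the module's front, covering the bay and overhanging the front by 5 mm.
- flap_hinge (a point): Middle of the flap's hinge line, which runs along the module's y at the bay's far (+x) side, 124 mm above the bench. Axes as the module's; the free edge is towards -x when shut and swings up and back.
- flap_tab (a point): Grip point on the flap's orange tab, 185 mm from the hinge line. The tab juts out of the middle of the flap's free edge in the flap's plane, 45 mm long (155 to 200 mm from the hinge), 12 mm thick along the module's y, 16 mm high; when shut it overhangs free air before the front. Pinched across its 12 mm it pivots between the fingers. Point and axes turn with the flap.
- plate: Filter plate upright in a slot in the bay: aluminium frame 84 (its x) x 8 (y) x 60 mm high, on top in the middle a blue pull tab 34 (x) x 10 mm (y), 60 to 92 mm above the lower edge. 85 to 170 g. Origin: centre of lower edge, z up. Starts at (-25, -75, 15) mm in the module's frame, axes as the module's, tab top 13 mm below the deck. Draws straight up, play 1.5 mm in y, 2 mm in x.
- tray: White open tray fixed to the bench on the module's -y side, 160 mm (its x, the long side) x 110 mm (its y), 18 mm high. Origin at the centre of its underside (on the bench).
- amber_bottle: Bystander: brown glass bottle, 60 mm diameter, 140 mm high, 350 g, beyond the tray. Origin at the centre of its underside.
- dish: Bystander: small glass dish, 90 mm diameter, 18 mm high, on the bench between robot and module. Origin at the centre of its underside.
Not all that is in view belongs to the job. There is more than one size of the tray; the one meant has the size given above. Leave any red look-alike of the round_blank alone.

How it is judged:
By the outcome, as a careful person would: the job done as asked, in the order asked, and still so for the second after the job is handed in, while the arm keeps its last pose, push and grip.
It also fails if it takes over 72 s, if anything falls off the work surface, if the arm or the gripper's body presses on something with over 40 N, if the wrist force passes 120 N, or if a joint passes its speed limit or range.

## Working session

There is one attempt and no reset: what is moved stays moved. The work goes in short steps, Python scripts to look and compute and a tool call to move; the robot and the scene stay as the last step left them, time stands still between calls to the robot, and variables do not carry over. Pictures are saved under pics/ and viewed, about 8 in all and at most 12, crops included, and the job is handed in when it is done.

Besides the shell and the picture viewer there is one more tool, called in YAML: its name, and indented under it one key for each argument. play_rows: Moves the arm, as the interface text tells. Its arguments: {"type":"object","properties":{"plan":{"type":"array"}},"required":["plan"]}

```bash
mkdir -p pics; ls; cat > h.py <<'E'
import numpy as np, cv2
from plant import manip
from scipy.spatial.transform import Rotation as R
def grab(n,save=None):
    f=manip.grab_frame(n)
    if save: cv2.imwrite('pics/'+save,f['img'][:,:,::-1])
    return f
def cloud(f):
    h,w=f['range_z'].shape; u,v=np.meshgrid(np.arange(w),np.arange(h)); d=f['range_z']
    p=np.stack([(u-f['cx'])/f['fx']*d,-(v-f['cy'])/f['fy']*d,-d],-1)
    return p@np.array(f['rotation']).T+np.array(f['origin'])
def ray(f,u,v,z):
    d=np.array([(u-f['cx'])/f['fx'],-(v-f['cy'])/f['fy'],-1.])@np.array(f['rotation']).T
    o=np.array(f['origin']); return o+d*(z-o[2])/d[2]
def tool():
    s=manip.state(); q=s['tool_rot']; return np.array(s['tool_pos']),R.from_quat([q[1],q[2],q[3],q[0]]).as_matrix()
E
python3 - <<'E'
from h import *
for n in ('scene','top'):
    f=grab(n,n+'0.png'); np.savez(n+'0.npz',c=cloud(f),img=f['img'])
    print(n,f['origin'],np.round(f['rotation'],3).tolist(),f['fx'],f['cx'],f['cy'],[k for k in f])
s=manip.state();print(s); print(tool()[1].round(3))
E
```

```text
picsTraceback (most recent call last):
  File "<stdin>", line 3, in <module>
  File "h.py", line 11, in cloud
    return p@np.array(f['rotation']).T+np.array(f['origin'])
           ~^~~~~~~~~~~~~~~~~~~~~~~~~~
ValueError: matmul: Input operand 1 has a mismatch in its core dimension 0, with gufunc signature (n?,k),(k,m?)->(n?,m?) (size 4 is different from 3)
```

```bash
python3 -c "
import cv2,numpy as np
a=cv2.imread('pics/scene0.png');b=cv2.imread('pics/top0.png')
print(a.shape)"
```

```text
(420, 560, 3)[ WARN:0@0.021] global loadsave.cpp:275 findDecoder imread_('pics/top0.png'): can't open/read file: check file path/integrity
```

View pics/scene0.png

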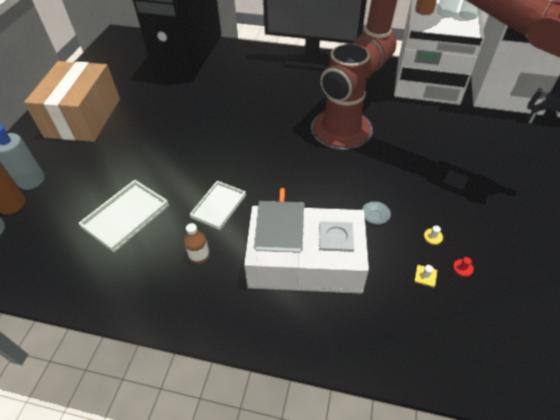

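The scene view shows the module at about (307,248) and the round yellow blank at (433,236). The square blank is at (427,275) and the red look-alike at (464,266). There are two trays, at (125,215) and (218,205), and the bottle is at (196,245). Rotation comes as a quaternion, so I'll fix the helper.

```bash
sed -i "s/np.array(f\['rotation'\])/rot(f)/g" h.py; cat >> h.py <<'E'
def rot(f):
    q=np.array(f['rotation']); return R.from_quat([q[1],q[2],q[3],q[0]]).as_matrix() if q.size==4 else q
E
python3 - <<'E'
from h import *
for n in ('scene','top'):
    f=grab(n,n+'0.png'); c=cloud(f); np.savez(n+'0.npz',c=c,img=f['img'])
    print(n,f['origin'],rot(f).round(3).tolist(),f['fx'],f['cx'],f['cy'],[k for k in f])
    hsv=cv2.cvtColor(f['img'],cv2.COLOR_RGB2HSV)
    ok=(f['range_z']>0)&(c[...,2]>-.02)&(c[...,2]<.3)&(c[...,0]>.2)&(c[...,0]<1.3)&(abs(c[...,1])<.9)
    for nm,lo,hi in (('yellow',(22,120,90),(35,255,255)),('orange',(5,170,120),(16,255,255)),('white',(0,0,120),(180,60,255))):
        m=(cv2.inRange(hsv,lo,hi)>0)&ok
        k,l,st,ce=cv2.connectedComponentsWithStats(m.astype(np.uint8))
        for i in range(1,k):
            if st[i,4]>25:
                P=c[l==i]; print(nm,ce[i].round(),st[i].tolist(),np.median(P,0).round(3),P.min(0).round(3),P.max(0).round(3))
s=manip.state();print(s); print(tool()[1].round(3))
E
```

```text
scene [1.29583546 0.08701763 1.08010574] [[-0.226, -0.755, 0.615], [0.974, -0.167, 0.153], [-0.013, 0.634, 0.773]] 433.15077760757964 282.7253399061482 208.8528141543035 ['img', 'range_z', 'fx', 'fy', 'cx', 'cy', 'origin', 'rotation']
yellow [433. 237.] [423, 228, 21, 17, 194] [0.454 0.339 0.008] [ 0.411  0.316 -0.004] [0.478 0.375 0.028]
yellow [425. 277.] [414, 264, 24, 24, 311] [0.601 0.319 0.009] [ 0.553  0.295 -0.004] [0.622 0.359 0.025]
orange [282. 194.] [280, 188, 5, 13, 49] [ 0.501 -0.113  0.146] [ 0.357 -0.14  -0.001] [ 0.521 -0.106  0.151]
white [124. 214.] [78, 179, 91, 73, 3339] [ 0.576 -0.614  0.008] [ 0.416 -0.748 -0.004] [ 0.71  -0.494  0.032]
white [218. 204.] [190, 181, 56, 49, 1550] [ 0.47  -0.335  0.006] [ 0.364 -0.413 -0.004] [ 0.561 -0.26   0.025]
white [309. 246.] [244, 201, 146, 92, 10466] [ 0.647 -0.007  0.121] [ 0.352 -0.227 -0.003] [0.738 0.207 0.146]
white [191. 228.] [185, 223, 12, 12, 114] [ 0.667 -0.327  0.139] [ 0.555 -0.407 -0.003] [ 0.68  -0.315  0.145]
white [435. 231.] [431, 225, 10, 13, 86] [0.453 0.343 0.038] [ 0.396  0.333 -0.001] [0.46  0.366 0
[... 2106 characters left out ...]
,  5.32337843e-02,  1.61395556e+00,  5.54407662e-06,
        1.47604832e+00, -1.19022602e-01]), 'joint_vel': array([ 0.00057082, -0.00046819, -0.00357755, -0.00097319,  0.00089966,
        0.00066562]), 'joint_efforts': array([ 6.48204878e-04, -3.94245386e+01, -3.70719695e+01, -1.02768954e-04,
        4.56979527e-03,  2.34599429e-05]), 'tool_pos': array([0.15674315, 0.60452031, 0.2303415 ]), 'tool_rot': array([ 0.70127842,  0.08891815,  0.70156537, -0.09004541]), 'contact_force': array([-0.39533725,  0.41562365,  0.19250803]), 'ft_torque': array([0.06272446, 0.01340736, 0.0351405 ]), 'gripper_width': 1.0007265873393483}
[[-0.001  0.251  0.968]
 [-0.002  0.968 -0.251]
 [-1.    -0.002 -0.   ]]
```

View pics/top0.png

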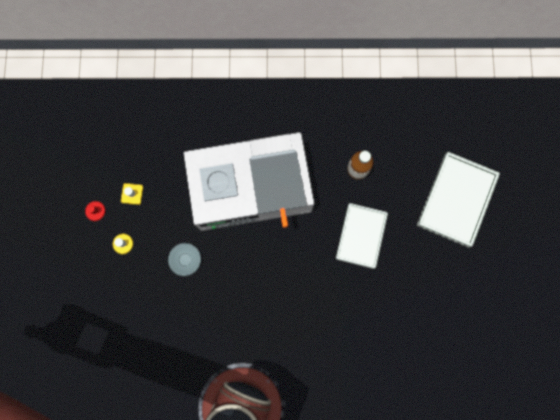

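The top view (up = +x, left = +y) shows the round blank at (123,244), square blank (132,194), red one (95,211) and port about (218,182). The flap tab is at (284,218), the trays at (361,235) and (459,199), the dish at (184,259) and the bottle at (361,163).

```bash
python3 - <<'E'
from h import *
f=grab('top'); img=f['img']; hsv=cv2.cvtColor(img,cv2.COLOR_RGB2HSV); c=cloud(f)
def rect(m,z,nm):
    cs,_=cv2.findContours(m.astype(np.uint8),cv2.RETR_EXTERNAL,cv2.CHAIN_APPROX_NONE); k=max(cs,key=cv2.contourArea)[:,0]
    P=np.array([ray(f,u,v,z)[:2] for u,v in k]).astype(np.float32); r=cv2.minAreaRect(P); print(nm,np.round(r[0],4),np.round(r[1],4),round(r[2],2),'corners',cv2.boxPoints(r).round(3).tolist())
w=cv2.inRange(hsv,(0,0,120),(180,60,255))
for nm,(x,y,W,H) in {'small':(330,198,64,75),'big':(412,147,95,105)}.items():
    m=np.zeros_like(w); m[y:y+H,x:x+W]=w[y:y+H,x:x+W]; m=cv2.morphologyEx(m,cv2.MORPH_CLOSE,np.ones((5,5)));rect(m>0,.018,nm)
m=(c[...,2]>.09)&(c[...,0]>.4)&(c[...,0]<.85)&(abs(c[...,1])<.23); m=cv2.morphologyEx(m.astype(np.uint8),cv2.MORPH_OPEN,np.ones((13,13)));rect(m,.122,'module')
g=cv2.cvtColor(img,cv2.COLOR_RGB2GRAY)
for (u,v) in((218,182),): 
    crop=cv2.resize(img[125:235,175:325],None,fx=5,fy=5,interpolation=cv2.INTER_CUBIC); cv2.imwrite('pics/crop1.png',crop[:,:,::-1])
y=cv2.inRange(hsv,(22,120,90),(35,255,255))
s=cv2.inRange(hsv,(5,170,120),(16,255,255))
v,u=np.nonzero(s[200:235,270:300]); print('tab',ray(f,u.mean()+270,v.mean()+200,.145), np.median(c[200:235,270:300][s[200:235,270:300]>0],0))
fl=c[160:200,260:300].reshape(-1,3); A=np.c_[fl[:,:2],np.ones(len(fl))]; print('flap plane',np.linalg.lstsq(A,fl[:,2],rcond=None)[0], np.median(fl,0))
E
```

```text
small [ 0.4704 -0.334 ] [0.1143 0.1651] 75.94 corners [[0.37599998712539673, -0.36899998784065247], [0.5370000004768372, -0.4090000092983246], [0.5640000104904175, -0.29899999499320984], [0.40400001406669617, -0.2590000033378601]]
big [ 0.5753 -0.6122] [0.1621 0.2355] 66.35 corners [[0.4350000023841858, -0.6389999985694885], [0.6510000228881836, -0.734000027179718], [0.7160000205039978, -0.5849999785423279], [0.5, -0.4909999966621399]]
module [ 0.6085 -0.0196] [0.2073 0.3188] 9.91 corners [[0.4790000021457672, 0.11999999731779099], [0.5339999794960022, -0.1940000057220459], [0.7379999756813049, -0.1589999943971634], [0.6830000281333923, 0.1550000011920929]]
tab [ 0.49731164 -0.11442192  0.145     ] [ 0.50148268 -0.11308316  0.14389241]
flap plane [-2.06091599 -0.04827067  1.37740188] [ 0.60227265 -0.1051348   0.132901  ]
```

View pics/crop1.png

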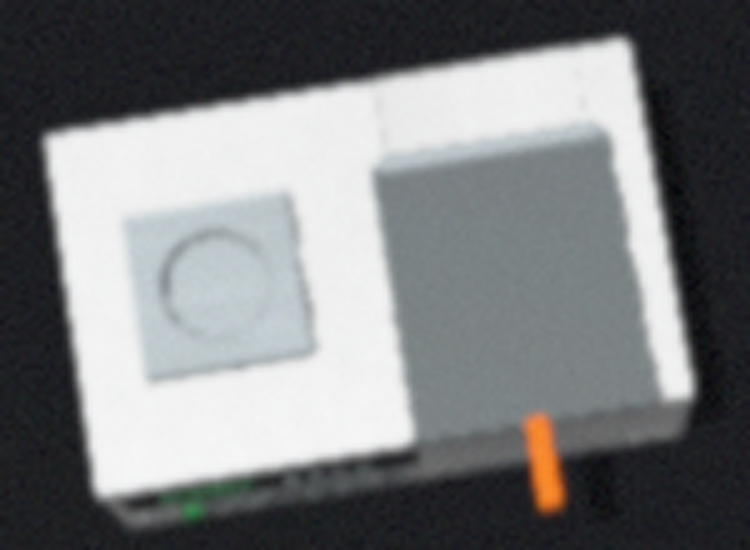

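play_rows:
  plan:
    - [0, -182, 350, -0.42, -1]
    - [0, -182, 350, -0.42, -1]
    - [0, -182, 350, -0.42, -1]
    - [0, -182, 350, -0.42, -1]
    - [0, -182, 350, -0.42, -1]
    - [0, -182, 350, -0.42, -1]
    - [0, -182, 350, -0.42, -1]
    - [0, -182, 350, -0.42, -1]

```text
time: 1.2
tool_pos: [0.451, 0.3396, 0.231]
tool_rot: [0.705, -0.058, 0.705, 0.057]
contact_force: [-0.2, -0.3, -0.1]
gripper_width: 1.0
```

```bash
cat > w.py <<'E'
from h import *
p,M=tool(); print(p.round(4),M.round(3).tolist(),manip.state()['time'])
def loc(f,lo,hi,z,nm,amin=30):
    hsv=cv2.cvtColor(f['img'],cv2.COLOR_RGB2HSV); m=cv2.inRange(hsv,lo,hi)
    k,l,st,ce=cv2.connectedComponentsWithStats(m); c=cloud(f); out=[]
    for i in range(1,k):
        if st[i,4]>amin: q=ray(f,*ce[i],z); out.append(q); print(nm,ce[i].round(1),st[i].tolist(),q.round(4),'med',np.median(c[l==i],0).round(3),'toolrel mm',((q-p)@M*1000).round(1))
    return out
E
python3 - <<'E'
from w import *
f=grab('wrist','w1.png'); o=np.array(f['origin'])-p; print('cam in tool',(o@M).round(4),(rot(f).T@M).round(2).tolist(),f['fx'],f['cx'],f['cy'])
loc(f,(22,120,90),(35,255,255),.008,'yellow'); 
t=grab('top')
def px(x,y): return 175+(x-2)/5,125+(y-2)/5
for nm,z,l in (('port',.132,[(215,286)]),('collar',.132,[(122,215),(290,192),(314,352),(150,380)]),('deck',.12,[(45,135),(630,38),(692,395),(95,497)])):
    P=np.array([ray(t,*px(*q),z) for q in l]); print(nm,P.round(4).tolist(),P.mean(0).round(4))
E
```

```text
[0.451  0.3396 0.231 ] [[-0.0, -0.162, 0.987], [-0.0, 0.987, 0.162], [-1.0, -0.0, -0.0]] 1.2
cam in tool [-0.1437 -0.0005 -0.0787] [[0.0, 1.0, -0.0], [0.3, -0.0, -0.95], [-0.95, 0.0, -0.3]] 368.1082434243318 279.05281455567615 206.36799850761818
yellow [275.6 168.4] [257, 137, 55, 54, 520] [0.4496 0.3351 0.008 ] med [0.453 0.331 0.009] toolrel mm [223.   -4.2  -2.1]
yellow [249.2 274. ] [218, 258, 59, 55, 292] [0.5721 0.3253 0.008 ] med [0.564 0.326 0.006] toolrel mm [223.  -33.7 117.2]
yellow [232.8 287.4] [228, 281, 12, 15, 97] [0.5917 0.3094 0.008 ] med [0.591 0.31  0.009] toolrel mm [223.  -52.6 134. ]
port [[0.5972, 0.0601, 0.132]] [0.5972 0.0601 0.132 ]
collar [[0.636, 0.1105, 0.132], [0.6486, 0.0211, 0.132], [0.5615, 0.0071, 0.132], [0.5465, 0.0933, 0.132]] [0.5982 0.058  0.132 ]
deck [[0.6837, 0.1552, 0.12], [0.7378, -0.1609, 0.12], [0.5407, -0.1926, 0.12], [0.486, 0.1226, 0.12]] [ 0.6121 -0.0189  0.12  ]
```

View pics/w1.png

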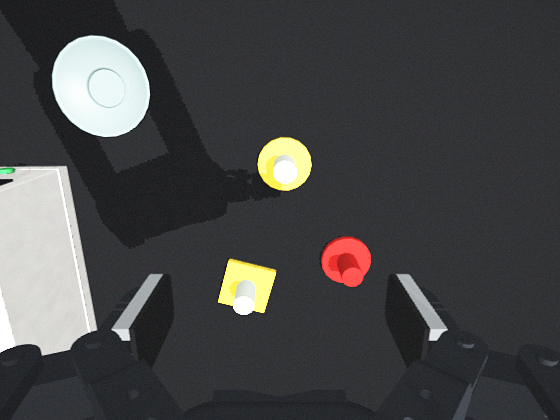

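The wrist view shows the disc at about (284.5,164), with the square blank at (247,285) and the red one at (347,262), both clear of the jaws. I'll compute the disc centre, then grasp.

```bash
python3 - <<'E'
from w import *
f=grab('wrist'); hsv=cv2.cvtColor(f['img'],cv2.COLOR_RGB2HSV)
y=cv2.inRange(hsv[130:200,250:320],(22,120,60),(35,255,255)); k,l,st,ce=cv2.connectedComponentsWithStats(y); y=(l==1+st[1:,4].argmax())
ct=cv2.findContours(y.astype(np.uint8),cv2.RETR_EXTERNAL,cv2.CHAIN_APPROX_NONE)[0]; ct=np.vstack(ct); h=cv2.convexHull(ct); e=cv2.fitEllipse(h); print(e,len(h))
q=ray(f,e[0][0]+250,e[0][1]+130,.008); print('disc',q.round(4),((q-p)@M*1000).round(1))
wm=cv2.inRange(hsv[130:200,250:320],(0,0,150),(180,70,255)); v,u=np.nonzero(wm); print('knob',u.mean()+250,v.mean()+130,u.min()+250,u.max()+250,v.min()+130,v.max()+130)
q=ray(f,u.mean()+250,v.mean()+130,.040); print(q.round(4),((q-p)@M*1000).round(1))
E
```

```text
[0.4496 0.3411 0.2311] [[-0.001, -0.165, 0.986], [0.0, 0.986, 0.165], [-1.0, 0.0, -0.001]] 1.3
((32.18861770629883, 34.69455337524414), (53.7704963684082, 54.243377685546875), 85.3701400756836) 30
disc [0.4433 0.3427 0.008 ] [223.1   2.5  -5.8]
knob 282.669014084507 170.30457746478874 271 295 156 184
[0.4422 0.3427 0.04  ] [191.1   2.7  -6.9]
```

play_rows:
  plan:
    - [60, 2, -6, 0, -1]
    - [120, 2, -6, 0, -1]
    - [170, 2, -6, 0, -1]
    - [200, 2, -6, 0, -1]
    - [219, 2, -6, 0, -1]
    - [219, 2, -6, 0, -0.2]
    - [219, 2, -6, 0, 1]
    - [219, 2, -6, 0, 1]

```text
time: 2.35
tool_pos: [0.445, 0.3427, 0.0142]
tool_rot: [0.706, -0.058, 0.704, 0.059]
contact_force: [-0.7, -0.5, -0.4]
gripper_width: 0.38
```

play_rows:
  plan:
    - [0, 0, 0, 0, 1]
    - [0, 0, 0, 0, 1]
    - [0, 0, 0, 0, 1]
    - [0, 0, 0, 0, 1]

```text
time: 2.85
tool_pos: [0.445, 0.3426, 0.0141]
tool_rot: [0.706, -0.058, 0.704, 0.059]
contact_force: [-1.9, 1.3, 6.3]
gripper_width: 0.241
```

play_rows:
  plan:
    - [-50, 0, 0, 0, 1]
    - [-110, 0, 0, 0, 1]
    - [-170, -40, 20, 0, 1]
    - [-200, -100, 50, 0, 1]
    - [-200, -160, 90, 0, 1]
    - [-200, -215, 104, 0, 1]
    - [-200, -215, 104, 0, 1]
    - [-200, -215, 104, 0, 1]

```text
time: 3.85
tool_pos: [0.582, 0.1459, 0.2118]
tool_rot: [0.704, -0.058, 0.705, 0.058]
contact_force: [-0.8, 0.3, -1.0]
gripper_width: 0.237
```

```bash
python3 - <<'E'
from w import *
f=grab('wrist','w2.png'); print(manip.state()['contact_force'],manip.state()['gripper_width'])
E
```

```text
[0.582  0.1459 0.2118] [[-0.001, -0.163, 0.987], [0.0, 0.987, 0.163], [-1.0, 0.0, -0.001]] 3.85
[ 0.28411524  0.73998743 -0.76288877] 0.24097895053332288
```

View pics/w2.png

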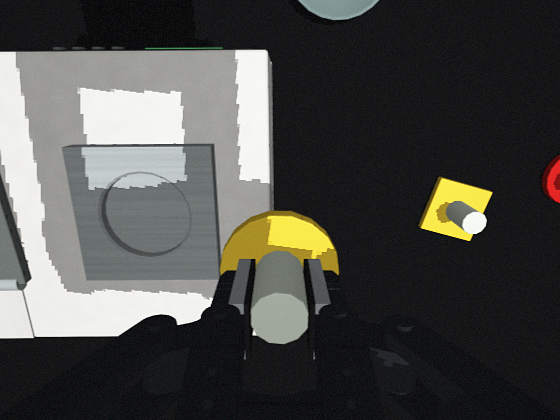

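The wrist view shows the disc held with its rim spanning columns 221–339. The port rim centre is near (146,213) and the collar is aligned with the image axes.

```bash
cat > m.py <<'E'
from w import *
from scipy.optimize import least_squares
def port(f,roi):
    x0,y0,x1,y1=roi; g=cv2.cvtColor(f['img'],cv2.COLOR_RGB2GRAY)[y0:y1,x0:x1]
    e=cv2.Canny(cv2.GaussianBlur(g,(3,3),0),30,70); v,u=np.nonzero(e)
    P=np.array([ray(f,a+x0,b+y0,.132)[:2] for a,b in zip(u,v)])
    best=None; rng=np.random.default_rng(0)
    for _ in range(4000):  # RANSAC, radius 28.5..29.5 mm
        a,b=P[rng.choice(len(P),2,replace=False)]; d=b-a; L=np.linalg.norm(d); r=.0288
        if L<.02 or L>2*r: continue
        n=np.array([-d[1],d[0]])/L; c=(a+b)/2+n*np.sqrt(r*r-L*L/4); k=abs(np.linalg.norm(P-c,axis=1)-r)<.0012
        if best is None or k.sum()>best[0]: best=(k.sum(),c,k)
    k=best[2]; s=least_squares(lambda q:np.linalg.norm(P[k]-q[:2],axis=1)-q[2],[*best[1],.0288],loss='soft_l1',f_scale=5e-4)
    print('port',s.x.round(4),'n',best[0]); return s.x[:2]
E
python3 - <<'E'
from m import *
f=grab('wrist'); c=port(f,(90,160,202,268)); d=np.array([*c,.132])-p; print('port toolrel',(d@M*1000).round(1))
hsv=cv2.cvtColor(f['img'],cv2.COLOR_RGB2HSV); y=cv2.inRange(hsv,(20,120,40),(36,255,255)); k,l,st,ce=cv2.connectedComponentsWithStats(y[200:285,210:350]); 
h=np.vstack(cv2.findContours(y[200:285,210:350],cv2.RETR_EXTERNAL,cv2.CHAIN_APPROX_NONE)[0])[:,0]; h=cv2.convexHull(h)[:,0]+[210,200]
print(h.min(0),h.max(0))
h=h[h[:,1]<262]
for dz in (-.014,-.006):
    P=np.array([((ray(f,*q,p[2]+dz)-p)@M)[1:] for q in h.astype(float)])
    s=least_squares(lambda q:np.linalg.norm(P-q[:2],axis=1)-q[2],[0,0,.027]); s2=least_squares(lambda q:np.linalg.norm(P-q,axis=1)-.027,[0,0]); print('disc tool y,z',dz,s.x.round(4),s2.x.round(4),len(P))
g=f['range_z']; C=cloud(f); q=C[240:256,250:310].reshape(-1,3); print('disc z',np.median(q[:,2])-p[2], 'collar z',np.median(C[190:230,125:165,2]))
# calibration check: knob/collar corners
for u,v in((64,147),(214,144),(220,280),(86,280)): print(ray(f,u,v,.132).round(4))
E
```

```text
[0.5815 0.1471 0.2117] [[-0.001, -0.165, 0.986], [0.001, 0.986, 0.165], [-1.0, 0.001, -0.001]] 3.9
port [0.5951 0.06   0.0284] n 365
port toolrel [ 79.7 -88.2  -0.8]
[220 210] [339 274]
disc tool y,z -0.014 [-0.0003  0.0008  0.0274] [-0.0003  0.0002] 21
disc tool y,z -0.006 [-0.0003 -0.0032  0.026 ] [-0.0002 -0.002 ] 21
disc z -0.004909232088843529 collar z 0.12515865326593517
[0.5584 0.0106 0.132 ]
[0.5416 0.1001 0.132 ]
[0.6326 0.1144 0.132 ]
[0.6476 0.0245 0.132 ]
```

play_rows:
  plan:
    - [0, -45, 0, 0, 1]
    - [0, -88, -1, 0, 1]
    - [30, -88, -1, 0, 1]
    - [50, -88, -1, 0, 1]
    - [58, -88, -1, 0, 1]
    - [58, -88, -1, 0, 1]
    - [58, -88, -1, 0, 1]

```text
time: 4.82
tool_pos: [0.5961, 0.0606, 0.1555]
tool_rot: [0.705, -0.059, 0.704, 0.059]
contact_force: [-0.1, 0.9, -1.1]
gripper_width: 0.235
```

```bash
python3 - <<'E'
from m import *
f=grab('wrist'); print(manip.state()['contact_force'])
img=f['img'][150:350,150:410]; cv2.imwrite('pics/w3.png',cv2.resize(img,None,fx=3,fy=3,interpolation=cv2.INTER_CUBIC)[:,:,::-1])
E
```

```text
[0.5961 0.0606 0.1555] [[0.002, -0.166, 0.986], [0.0, 0.986, 0.166], [-1.0, -0.0, 0.002]] 4.825
[ 0.64090551  0.00199941 -0.63261562]
```

View pics/w3.png

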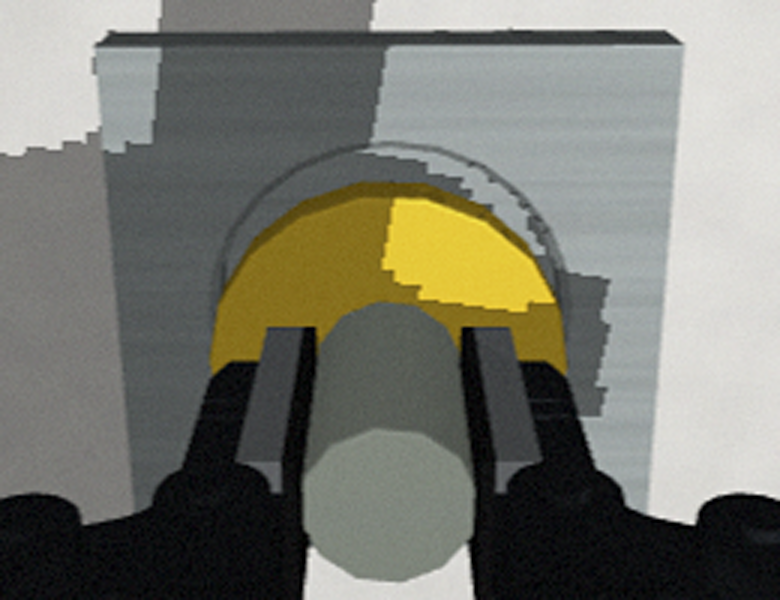

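play_rows:
  plan:
    - [0, 0, -1, 0, 1]
    - [5, 0, -1, 0, 1]
    - [9, 0, -1, 0, 1]
    - [12, 0, -1, 0, 1]
    - [14, 0, -1, 0, 1]
    - [14, 0, -1, 0, 1]

```text
time: 5.62
tool_pos: [0.5945, 0.06, 0.14]
tool_rot: [0.705, -0.059, 0.705, 0.059]
contact_force: [1.0, 0.8, -2.1]
gripper_width: 0.237
```

play_rows:
  plan:
    - [2, 0, 0, 0, 1]
    - [3, 0, 0, 0, 1]
    - [3, 0, 0, 0, 1]

```text
time: 6.0
tool_pos: [0.5946, 0.06, 0.1381]
tool_rot: [0.705, -0.059, 0.705, 0.059]
contact_force: [-2.1, 0.4, 4.4]
gripper_width: 0.243
```

play_rows:
  plan:
    - [0, 0, 0, 0, 0]
    - [0, 0, 0, 0, -1]
    - [0, 0, 0, 0, -1]
    - [0, 0, 0, 0, -1]
    - [-20, 0, 0, 0, -1]
    - [-60, 0, 0, 0, -1]
    - [-110, 0, -10, 0, -1]
    - [-130, 0, -30, 0, -1]

```text
time: 7.0
tool_pos: [0.5665, 0.0549, 0.2735]
tool_rot: [0.707, -0.059, 0.702, 0.058]
contact_force: [0.4, -0.4, -0.9]
gripper_width: 1.004
```

```bash
python3 - <<'E'
from m import *
f=grab('wrist','w4.png'); C=cloud(f); print(manip.state()['gripper_width'])
E
```

```text
[0.5665 0.0549 0.2735] [[0.008, -0.166, 0.986], [-0.0, 0.986, 0.166], [-1.0, -0.002, 0.008]] 7.0
0.9997544333734515
```

View pics/w4.png

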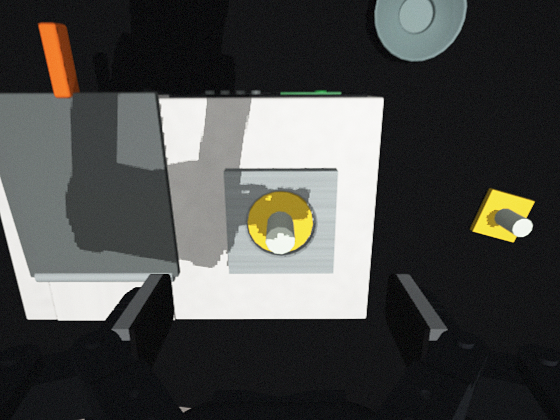

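The disc sits in the port at (280,222), centred and flat. The flap is at left, with its tab from (40,22) to (75,97). Next I'll derive the module frame and the tab position.

```bash
python3 - <<'E'
from m import *
f=grab('wrist'); C=cloud(f)
A,B,D=[ray(f,u,v,.12)[:2] for u,v in((383,98),(367,319),(27,319))]
print(A.round(4),B.round(4),D.round(4),'len',np.linalg.norm(B-A),np.linalg.norm(D-B),'yaw',np.degrees(np.arctan2(*(B-A)[::-1])),np.degrees(np.arctan2((D-B)[0],-(D-B)[1])))
yaw=np.arctan2((D-B)[0],-(D-B)[1]); Mx=np.array([np.cos(yaw),np.sin(yaw)]); My=np.array([-Mx[1],Mx[0]])
o=(A+D)/2; print('origin',o.round(4))
q=C[130:250,90:150].reshape(-1,3); l=(q[:,:2]-o)@np.c_[Mx,My]; k=np.polyfit(l[:,0],q[:,2],1); print('flap slope',k, 'z at hinge x=.05',np.polyval(k,.05))
print('port local',(np.array([.5951,.0603])-o)@np.c_[Mx,My])
for z in (.135,.145,.155):
    a=np.array([ray(f,u,v,z)[:2] for u,v in((46,23),(63,96))]); print(z,'tab top ends local',((a-o)@np.c_[Mx,My]).round(4).tolist())
hsv=cv2.cvtColor(f['img'],cv2.COLOR_RGB2HSV); m=cv2.inRange(hsv,(3,150,80),(16,255,255))>0; P=C[m]; print('tab cloud local',np.median((P[:,:2]-o)@np.c_[Mx,My],0),np.median(P[:,2]),m.sum(), 'pitch end z',[np.median(C[r][m[r]][:,2]) for r in (slice(22,35),slice(75,95))])
for Lx,z in((-.135,.144),): 
    w=o+Mx*Lx+My*-.075; print('grip world',w,((np.array([*w,z])-p)@M*1000).round(1))
E
```

```text
[0.5654 0.0547 0.2755] [[0.009, -0.166, 0.986], [-0.001, 0.986, 0.166], [-1.0, -0.002, 0.009]] 7.05
[0.4826 0.1218] [0.6806 0.1578] [ 0.7348 -0.1609] len 0.20121897090840574 0.32320015122012086 yaw 10.282045030199328 9.654500877330504
origin [ 0.6087 -0.0195]
flap slope [-0.15267009  0.13146096] z at hinge x=.05 0.12382745598724318
port local [-1.22767899e-05  8.09617980e-02]
0.135 tab top ends local [[-0.1517, -0.0828], [-0.1029, -0.08]]
0.145 tab top ends local [[-0.1503, -0.0771], [-0.1032, -0.0743]]
0.155 tab top ends local [[-0.1488, -0.0713], [-0.1034, -0.0687]]
tab cloud local [-0.12631117 -0.07062951] 0.145268361002998 1929 pitch end z [np.float64(0.14701306479442922), np.float64(0.14462942796483996)]
grip world [ 0.48817993 -0.11609123] [ 130.9 -155.4 -105.6]
```

play_rows:
  plan:
    - [0, -50, -50, 0, -1]
    - [0, -100, -90, 0, -1]
    - [0, -155, -109, 0, -1]
    - [0, -155, -109, 0, -1]
    - [40, -155, -109, 0, -0.4]
    - [70, -155, -109, 0, -0.4]
    - [70, -155, -109, 0, -0.4]
    - [70, -155, -109, 0, -0.4]

```text
time: 8.1
tool_pos: [0.4839, -0.1156, 0.1984]
tool_rot: [0.705, -0.059, 0.704, 0.059]
contact_force: [0.2, -1.0, 0.0]
gripper_width: 0.701
```

```bash
python3 - <<'E'
from m import *
f=grab('wrist','w5.png'); C=cloud(f); s=manip.state();print(s['gripper_width'],s['joint_pos'])
hsv=cv2.cvtColor(f['img'],cv2.COLOR_RGB2HSV); m=(cv2.inRange(hsv,(3,150,80),(16,255,255))>0).astype(np.uint8)
k,l,st,ce=cv2.connectedComponentsWithStats(m); i=1+st[1:,4].argmax(); P=(C[l==i]-p)@M; print(st[i],ce[i]); print('tab toolrel med',np.median(P,0),np.percentile(P,[3,97],axis=0))
E
```

```text
[ 0.4839 -0.1156  0.1984] [[0.001, -0.166, 0.986], [-0.0, 0.986, 0.166], [-1.0, -0.001, 0.001]] 8.1
0.6958589600233228 [-3.84495343e-01 -2.38902987e-01  1.93920907e+00  1.39056216e-04
  1.43865565e+00 -2.12224722e+00]
[ 269  211   21   80 1559] [278.80756895 249.82488775]
tab toolrel med [ 0.05240672 -0.00058078  0.01014517] [[ 0.05017383 -0.00603923 -0.00965136]
 [ 0.06114365  0.00468956  0.03631994]]
```

View pics/w5.png

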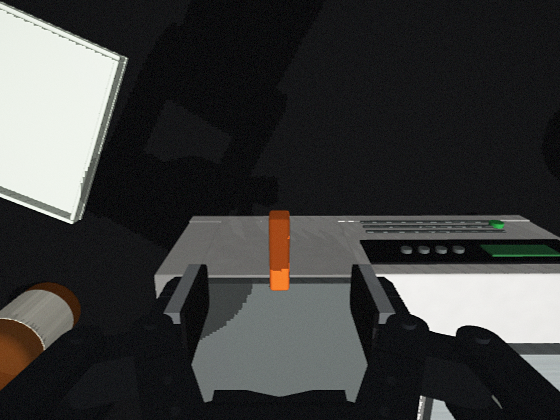

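The tab (278,250) is centred between the jaws and its top is at z≈0.146. The tray is top left and the bottle bottom left.

play_rows:
  plan:
    - [40, 0, 0, 0, -0.4]
    - [70, 0, 0, 0, -0.4]
    - [78, 0, 0, 0, -0.4]
    - [78, 0, 0, 0, 1]
    - [78, 0, 0, 0, 1]
    - [78, 0, 0, 0, 1]
    - [78, 0, 0, 0, 1]
    - [78, 0, 0, 0, 1]

```text
time: 9.15
tool_pos: [0.484, -0.1158, 0.1201]
tool_rot: [0.706, -0.059, 0.704, 0.059]
contact_force: [2.6, 2.4, 1.5]
gripper_width: 0.121
```

```bash
python3 - <<'E'
import numpy as np
r,t0=.188,.08
for a in np.linspace(.08,1.65,13): print(round(a,2),[round(-1000*r*(np.sin(a)-np.sin(t0))),round(1000*r*(np.cos(t0)-np.cos(a)))])
E
```

```text
0.08 [0, 0]
0.21 [-24, 4]
0.34 [-48, 10]
0.47 [-71, 20]
0.6 [-92, 33]
0.73 [-111, 48]
0.86 [-128, 65]
1.0 [-143, 85]
1.13 [-155, 107]
1.26 [-164, 129]
1.39 [-170, 153]
1.52 [-173, 178]
1.65 [-172, 202]
```

play_rows:
  plan:
    - [-12, 0, 1, 0, 1]
    - [-24, 0, 4, 0, 1]
    - [-36, 0, 7, 0, 1]
    - [-48, 0, 10, 0, 1]
    - [-71, 0, 20, 0, 1]
    - [-92, 0, 33, 0, 1]
    - [-92, 0, 33, 0, 1]

```text
time: 10.02
tool_pos: [0.5157, -0.1103, 0.2128]
tool_rot: [0.704, -0.059, 0.705, 0.059]
contact_force: [-4.4, 0.8, 1.5]
gripper_width: 0.126
```

play_rows:
  plan:
    - [-19, 0, 15, 0, 1]
    - [-36, 0, 32, 0, 1]
    - [-51, 0, 52, 0, 1]
    - [-63, 0, 74, 0, 1]
    - [-72, 0, 96, 0, 1]
    - [-78, 0, 120, 0, 1]
    - [-81, 0, 145, 0, 1]
    - [-80, 0, 167, 0, 1]

```text
time: 11.02
tool_pos: [0.68, -0.0821, 0.2933]
tool_rot: [0.704, -0.058, 0.705, 0.059]
contact_force: [-4.5, 3.0, 4.8]
gripper_width: 0.123
```

play_rows:
  plan:
    - [0, 0, 0, 0, 1]
    - [0, 0, 0, 0, 1]

```text
time: 11.28
tool_pos: [0.6808, -0.0819, 0.2932]
tool_rot: [0.706, -0.059, 0.704, 0.059]
contact_force: [0.3, 4.2, 5.2]
gripper_width: 0.132
```

play_rows:
  plan:
    - [0, 0, 0, 0, 0.4]
    - [0, 0, 0, 0, 0]
    - [0, 0, 0, 0, 0]
    - [-30, 0, 0, 0, 0]
    - [-60, 0, 0, 0, 0]
    - [-60, 0, -60, 0, 0]
    - [-60, 0, -86, 0, 0]
    - [-60, 0, -86, 0, 0]

```text
time: 12.28
tool_pos: [0.5945, -0.0975, 0.3518]
tool_rot: [0.705, -0.058, 0.704, 0.058]
contact_force: [-0.6, 0.4, -0.3]
gripper_width: 0.5
```

```bash
python3 - <<'E'
from m import *
f=grab('wrist','w6.png'); g=grab('scene','s6.png'); print(manip.state()['gripper_width'])
hsv=cv2.cvtColor(f['img'],cv2.COLOR_RGB2HSV); C=cloud(f); m=cv2.inRange(hsv,(95,120,40),(125,255,255))
k,l,st,ce=cv2.connectedComponentsWithStats(m); i=1+st[1:,4].argmax(); print(st[i],ce[i],np.median((C[l==i]-p)@M,0))
top=(l==i)&(abs(C[...,2]-.107)<.012); v,u=np.nonzero(top); 
c=np.vstack(cv2.findContours(top.astype(np.uint8),cv2.RETR_EXTERNAL,cv2.CHAIN_APPROX_NONE)[0])[:,0].astype(float)
P=np.array([((ray(f,*q,.107)-p)@M)[1:] for q in c]).astype(np.float32); print(cv2.minAreaRect(P))
a=np.hstack([f['img'],g['img'][120:320,150:450].repeat(1,0)[:200].copy() if 0 else cv2.resize(g['img'][120:320,180:400],(240,420))]); cv2.imwrite('pics/v6.png',a[:,:,::-1])
E
```

```text
[ 0.5945 -0.0975  0.3518] [[0.001, -0.164, 0.986], [-0.001, 0.986, 0.164], [-1.0, -0.001, 0.001]] 12.275
0.49980739002384345
[276 149  10  35 311] [279.97749196 166.30868167] [ 2.43700469e-01  3.80769818e-04 -2.25062021e-04]
((0.0009363251738250256, 0.0012775436043739319), (0.03481157124042511, 0.009773530066013336), 89.96599578857422)
```

View pics/v6.png

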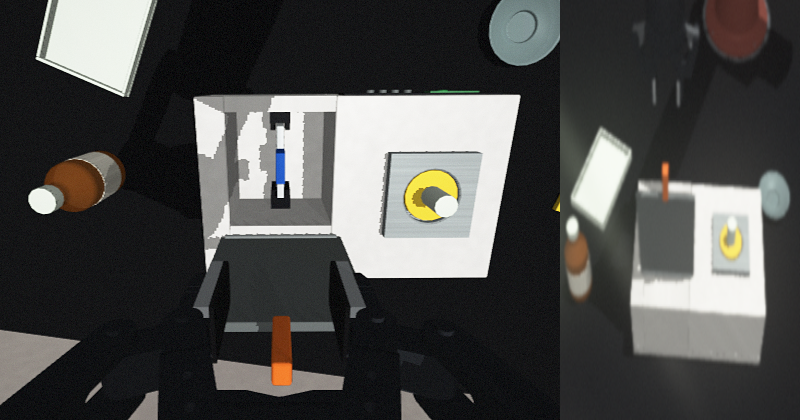

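The wrist view shows the flap standing open with its tab at (282,350). The blue plate tab at (280,166) is well under the tool, about 1 mm off, and the disc is seated at (432,195). The bottle and dish are untouched.

play_rows:
  plan:
    - [50, 1, 1, 0, 0]
    - [100, 1, 1, 0, 0]
    - [150, 1, 1, 0, 0]
    - [190, 1, 1, 0, 0]
    - [225, 1, 1, 0, 0]
    - [255, 1, 1, 0, 0]
    - [272, 1, 1, 0, 0]
    - [280, 1, 1, 0, 0]

```text
time: 13.38
tool_pos: [0.5965, -0.0957, 0.0702]
tool_rot: [0.704, -0.059, 0.705, 0.059]
contact_force: [-0.0, -0.7, 0.7]
gripper_width: 0.495
```

play_rows:
  plan:
    - [0, 0, 0, 0, 0]
    - [0, 0, 0, 0, 1]
    - [0, 0, 0, 0, 1]
    - [0, 0, 0, 0, 1]
    - [0, 0, 0, 0, 1]
    - [0, 0, 0, 0, 1]

```text
time: 14.12
tool_pos: [0.5973, -0.0962, 0.0729]
tool_rot: [0.706, -0.059, 0.704, 0.058]
contact_force: [0.6, 0.8, 5.1]
gripper_width: 0.109
```

play_rows:
  plan:
    - [-10, 0, 0, 0, 1]
    - [-25, 0, 0, 0, 1]
    - [-45, 0, 0, 0, 1]
    - [-70, 0, 0, 0, 1]
    - [-100, 0, 0, 0, 1]
    - [-135, 0, 0, 0, 1]
    - [-165, 0, 0, 0, 1]
    - [-165, 0, 0, 0, 1]

```text
time: 15.12
tool_pos: [0.598, -0.0964, 0.2411]
tool_rot: [0.707, -0.06, 0.702, 0.058]
contact_force: [-1.5, -0.3, -1.6]
gripper_width: 0.108
```

```bash
python3 - <<'E'
from m import *
s=manip.state(); print(s['gripper_width'],s['contact_force'],s['joint_pos'])
t=np.array([.4704,-.334]); d=np.array([*(t-p[:2]),0]); print('tray toolrel mm',(d@M*1000).round(1))
E
```

```text
[ 0.598  -0.0964  0.2411] [[0.007, -0.165, 0.986], [-0.002, 0.986, 0.165], [-1.0, -0.003, 0.007]] 15.125
0.10771473567834661 [-1.45898561 -0.33193545 -1.62878957] [-2.82620829e-01 -3.12320474e-03  1.65339057e+00 -1.63393476e-04
  1.48376664e+00 -2.01960583e+00]
tray toolrel mm [  -0.4 -213.2 -165.1]
```

play_rows:
  plan:
    - [0, -30, -40, 0, 1]
    - [0, -75, -75, 0, 1]
    - [0, -115, -105, 0.1, 1]
    - [0, -155, -130, 0.2, 1]
    - [0, -190, -150, 0.3, 1]
    - [0, -213, -165, 0.41, 1]
    - [30, -213, -165, 0.41, 1]
    - [30, -213, -165, 0.41, 1]

```text
time: 16.12
tool_pos: [0.4665, -0.3317, 0.2018]
tool_rot: [0.699, 0.088, 0.704, -0.084]
contact_force: [-0.6, -0.1, -2.1]
gripper_width: 0.111
```

```bash
python3 - <<'E'
from m import *
print('yaw z axis',np.degrees(np.arctan2(M[1,2],M[0,2])), 'target -14')
f=grab('wrist','w7.png'); g=grab('top'); s=grab('scene')
a=np.hstack([f['img'],np.vstack([cv2.resize(g['img'][120:280,270:410],(240,210)),cv2.resize(s['img'][120:320,130:400],(240,210))])]); cv2.imwrite('pics/v7.png',a[:,:,::-1])
hsv=cv2.cvtColor(f['img'],cv2.COLOR_RGB2HSV)
E
```

```text
[ 0.4665 -0.3317  0.2018] [[-0.006, 0.242, 0.97], [0.006, 0.97, -0.242], [-1.0, 0.004, -0.007]] 16.125
yaw z axis -14.009433184794974 target -14
```

View pics/v7.png

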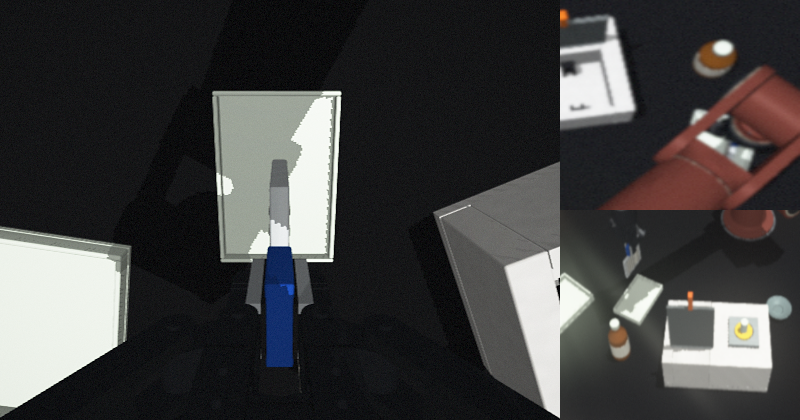

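The plate is held upright over the tray, which shows in the wrist view with corners at about (213,92), (341,92), (333,261) and (221,261). The flap still stands open and the disc is in the port. I'll refine the tray centre from these corners.

```bash
python3 - <<'E'
from m import *
f=grab('wrist')
P=np.array([ray(f,u,v,.018) for u,v in((213,92),(341,92),(334,261),(221,261))]); print(P.round(4).tolist()); c=P.mean(0); print(c,((c-p)@M*1000).round(1),[round(np.linalg.norm(P[i]-P[i-1]),4) for i in range(4)])
print([np.degrees(np.arctan2(*(P[b]-P[a])[1::-1])) for a,b in((0,3),(1,2))])
C=cloud(f); q=(C[180:240,272:288].reshape(-1,3)-p)@M; print('plate front/top edge',np.median(q,0),q.min(0),q.max(0))
v=(160,); print('bottom front px tool', (C[162:175,275:285].reshape(-1,3)-p).mean(0)@M)
E
```

```text
[ 0.469  -0.3329  0.2066] [[-0.0, 0.241, 0.971], [0.0, 0.971, -0.241], [-1.0, 0.0, -0.0]] 16.275
[[0.3814, -0.3709, 0.018], [0.408, -0.2638, 0.018], [0.5641, -0.3012, 0.018], [0.5371, -0.4103, 0.018]]
[ 0.47263655 -0.33654019  0.018     ] [188.6  -2.6   4.4] [np.float64(0.1606), np.float64(0.1104), np.float64(0.1605), np.float64(0.1124)]
[np.float64(-14.204979926356103), np.float64(-13.471036783538413)]
plate front/top edge [-0.00325555 -0.00073842 -0.03224799] [-0.1437468  -0.00384482 -0.07843302] [ 0.00915419  0.00249912 -0.01902593]
bottom front px tool [ 0.03114802 -0.00065122 -0.04210705]
```

play_rows:
  plan:
    - [15, -2, 3, 0, 1]
    - [30, -2, 3, 0, 1]
    - [40, -2, 3, 0, 1]
    - [40, -2, 3, 0, 1]
    - [40, -2, 3, 0, 1]
    - [40, -2, 3, 0, 1]
    - [40, -2, 3, 0, 1]
    - [40, -2, 3, 0, 1]

```text
time: 17.32
tool_pos: [0.4713, -0.3361, 0.1666]
tool_rot: [0.702, 0.086, 0.702, -0.086]
contact_force: [0.3, -0.2, -1.6]
gripper_width: 0.114
```

```bash
python3 - <<'E'
from m import *
f=grab('wrist'); s=grab('scene'); st=manip.state(); print(st['gripper_width'],st['contact_force'],abs(st['joint_vel']).max())
a=np.hstack([f['img'][100:420,150:410],cv2.resize(s['img'][150:310,150:400],(500,320))]); cv2.imwrite('pics/v8.png',a[:,:,::-1])
C=cloud(f); q=C[100:330,270:290].reshape(-1,3); q=q[(q[:,2]<p[2]+.03)&(q[:,2]>.05)]; print('plate lowest z',np.percentile(q[:,2],2))
E
```

```text
[ 0.4713 -0.3361  0.1666] [[0.0, 0.241, 0.97], [-0.0, 0.97, -0.241], [-1.0, -0.0, 0.0]] 17.325
0.10918428732007543 [-0.02944241  0.00606714 -1.14572684] 0.0023678573116668908
plate lowest z 0.12076687844865461
```

View pics/v8.png

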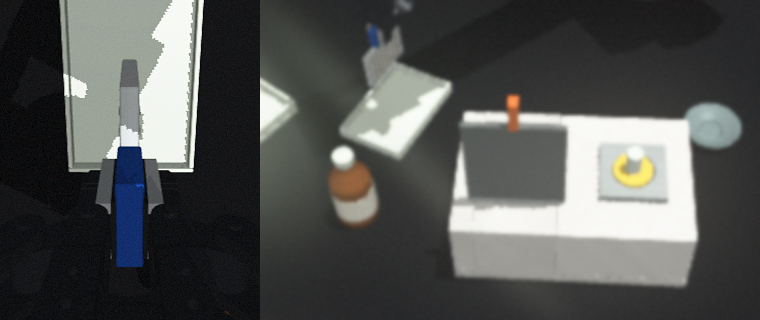

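Plate upright and still over the tray, flap standing, disc seated flat. Handing in.

```bash
python3 -c "
from plant import manip
print(manip.job_done())"
```

```text
the job is handed in; nothing more can be done
None
```

I handed the job in at about 17.4 s of the 72 s allowed, still holding the plate over the tray. The hand-in reports no verdict.

- **Disc:** The yellow round blank is in the port and let go. It met about 4 N when it reached the bottom, and the later views show it flat and centred.
- **Flap:** I lifted it by the orange tab to about 1.6 rad by my commanded path and released it. It was still standing in the last scene view.
- **Plate:** It came straight up out of the bay and is held upright.
    - **Position:** It is over the smaller tray, which measured about 160 × 110 mm, and the tool is within about 2 mm of the tray's middle.
    - **Direction:** Its width runs along the tray's long side, to within about 1°.
    - **Grip:** It was steady when last read, with joint speeds under 0.003 rad/s.
- **Bystanders:** The bottle and dish look unmoved in the last view. The square blank and the red look-alike were last seen in earlier views, and the arm has not been near them since.

Two checks did not quite agree:
- **Plate height:** I get the lower edge at about 0.11 m above the bench from the grasp geometry. The wrist camera's depth reading gave 0.12 m, but that takes in only the part of the plate it can see.
- **Tray centre:** The top and wrist cameras differed by about 3 mm, so I aimed at the average.

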